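Bring a test gear into mesh on the gear rolling tester

TASK

On the gear rolling tester, ease the red-gripped lever gently round to its far stop, taking a couple of seconds or more, so that the sprung carriage brings the master gear up to the test gear. The teeth will land tip on tip: rock the test gear by its brass hand nut until they drop fully into mesh, never forcing them. Then roll the meshed pair by the same nut until the yellow-painted tooth of the test gear is the one seated in the mesh, pointing straight at the master gear, let go, and leave everything else on the bench where it is.

Things in the scene. Friction and masses are not known exactly. Their poses are not given: they have to be found in the camera images.
- tester: Gear rolling tester: grey-green iron bed, 150 x 440 mm, bolted down. Origin on the bench, y along the bed, -x its front, z up; yaw within 15 degrees of 0. In mm in this frame: test arbor (0, -60), master arbor (0, 36) drawn back, (0, 24) in mesh, lever pivot (0, 165), dial gauge at the back (112, -28), top 105 high. Round the brass nut nothing is higher than 126 but the master's black cap (138).
- nut (a point): Centre, 145 mm above the bench, of the brass knurled hand nut on the test gear: upright cylinder, 34 mm diameter, 126 to 160 mm above the bench, on the gear's vertical axis and turning with it, no end stop. Under it a 42 mm washer, 120 to 126 mm high, and the steel test gear (78 mm diameter, top at 120 mm). Turning takes 0.1 to 0.2 N m: grip firmly from above, turn the hand about this axis.
- test_gear (a joint): Angle of the test gear (18 teeth, 0.349 rad apart) in rad, positive anticlockwise from above; 0 when the yellow tooth points straight at the master gear. Starts near -1.05 (yellow tooth 60 degrees short of the mesh, towards the back), so about 60 degrees anticlockwise brings it there. Stays where it is left.
- carriage (a joint): Travel of the master carriage towards the test gear in m: 0 drawn back, about 0.0055 teeth tip on tip, 0.0118 to 0.0122 fully in mesh. Damped, pushed by a spring of about 14 N. With the lever over and the teeth tip on tip it is blocked until the test gear is turned 3 to 10 degrees one way or the other; then it drops in by itself in half a second and the dial's red needle swings.
- master_centre (a point): Top of the master gear (dark steel, 24 teeth, 102 mm over the teeth, 24 mm thick, top at 122 mm above the bench) on its axis. It rides on the carriage and turns freely with some drag, on a black cap of 24 mm diameter, top at 138 mm.
- yellow_tooth (a point): Top of the yellow-painted tooth of the test gear, 36 mm from its axis, 120 mm above the bench.
- mesh_point (a point): Fixed point on the tester, 120 mm above the bench, 36 mm from the test gear's axis straight towards the master gear: where the yellow tooth must finally be.
- lever (a joint): Angle of the release lever in rad, positive anticlockwise seen from above: starts at 0 to 0.1 (pointing along the bed's +y, carriage held back), far stop at 1.92 (pointing to the front and a little towards the gears). It is free of the carriage above 1.6. It stays where it is left; swinging it takes 1 to 5 N at the grip.
- lever_grip (a point): Centre of the lever's red upright grip: cylinder 25 mm diameter, from 99 to 143 mm above the bench (this point at 121 mm), standing on the flat lever arm (top at 99 mm) 85 mm from the pivot.
- lever_pivot (a point): Vertical axis of the lever, at the same height as the grip's centre, 121 mm. The grip runs on a horizontal circle of 85 mm radius about it.
- spare_gear_a: Bystander: loose steel gear, 78 mm diameter, 20 mm thick, lying in front of the tester. Origin under its centre.
- spare_gear_b: Bystander: loose brass-coloured gear, 66 mm diameter, 20 mm thick, lying in front of the tester. Origin under its centre.
- caliper: Bystander: vernier caliper 225 mm long, 12 mm high, lying in front of the tester. Origin at mid-length.
- gauge_blocks: Bystander: wooden case of steel gauge blocks, 95 x 160 x 41 mm. Origin under its centre.
- round_weight: Bystander: steel weight, 52 mm diameter, 60 mm high. Origin under its centre.
- oil_bottle: Bystander: small amber oil bottle, 40 mm diameter, 105 mm high. Origin under its centre.
- brush: Bystander: cleaning brush lying on the bench.

How it is judged:
By the outcome, as a careful person would: the job done as asked, in the order asked, and still so for the second after the job is handed in, with the robot touching nothing.
It also fails if it takes over 58 s, if anything falls off the work surface, if the arm or the gripper's body presses on something with over 40 N, if the wrist force passes 120 N, or if a joint passes its speed limit or range.

ROBOT

A 7-joint arm with a two-finger parallel gripper is mounted at the origin on the work surface. World frame = base frame: x ahead of the robot, y to its left, z up, the work surface at z = 0. Lengths are in mm, angles in rad, forces in N, time in s.
With the tool pointing down it reaches from about 400 to 875 mm from the base axis. Payload 6.5 kg.
Tool frame: the origin (TCP) lies midway between the tips of the shut fingers; the grasp point (between the pads) lies 19 mm behind it; z points along the fingers, y is the direction in which the jaws open and shut (so a half turn about z gives the same grasp; the last joint's range is limited). The gripper opens to 88 mm and grips with 3 to 60 N. Pads are 18 mm wide; open, the fingers measure 123 mm over their backs; the gripper's body (75 mm by 187 mm) begins 45 mm behind the grasp point.
Start: joints at [1.061, 0.536, -0.004, 1.538, 0.003, 1.067, -0.071], TCP at [279.088, -587.026, 238.716] pointing down, gripper open.
Joint ranges: [-2.7, 2.7], [-0.37, 2.16], [-1.27, 1.26], [0.24, 2.4], [-1.31, 4.45], [0.19, 1.91], [-2.76, 2.76]. Speed limits (rad/s): [2.39, 2.39, 3.14, 3.14, 3.14, 3.14, 3.14].

INTERFACE

Orientations are given as a 3x3 rotation matrix whose columns are the frame's x, y, z axes.
In Python, from bench import * gives the robot as it stands. The module is installed in compiled form; this text tells all that it offers.
- The arm moves only by the tool jog_arm, never from a script. Its argument "commands" is a list of rows, each an object of numbers: "grip": the gripper's target within -1 to 1 (fully open at 1, half-way at 0, shut at -1); "tx", "ty", "tz": the shift along the world's x, y, z in mm; "ax", "ay", "az": the turn, a rotation vector about the world's x, y, z in rad. A call has 1 to 20 rows; each row is the pose to reach, as a shift and turn from the pose commanded when the call began; what a row does not reach only later rows make up. A row lasts 1/10 s, in which the tool goes at most 50 mm and 8.59 degrees, less where a joint would pass 70% of its speed; a pose out of reach is approached as far as the arm can. A call with a gripper value outside its range is refused whole. The fingers move at their own pace and stop on an object; "squeeze" is the grip in N (left out, the last holds). Time passes only in rows, so rows that repeat a pose let the fingers close. It gives the time, the measured TCP pose, the force and the opening at its end, in the units of the state.
- read_state(): the state, without advancing time (a new reading comes with each control period).
- camera(name): name is "side" or "top" or "wrist"; returns the picture (384x512x3 uint8, red, green, blue); there is no depth.
- camera_model(name): a dict with "fov_y" (degrees; the focal length in pixels is half the picture's height over the tangent of half this angle, whatever the lens; pixels are square), "cx", "cy" (the principal point, pixels), "rvec" (rotation vector, rad) and "tvec" (3), from world to camera coordinates, as OpenCV has them. Camera axes: x right, y down, z forward; pixel columns grow to the right and rows downward; lengths in mm; the calibration is good to about 2 mm. A picture is of the moment at which its call begins: read the wrist's pose just before it. camera_model takes no time and is no camera call; for the wrist camera it gives the pose at the moment of the call.
- hand_in(): hands the job in, once; it reports no verdict.
The state is a dict: "t": time; "q": joint angles; "joint_vel": joint speeds; "joint_torque": joint torques, N m; "ee_pos": TCP position; "eef_rot": TCP orientation; "contact_force": force on the tool from outside, world axes, zero at the start; "torque": the same for the moment, N m; "opening": opening from 0.0 (shut) to 1.0 (fully open).
Only numpy, scipy, OpenCV 4.12 (cv2) and the standard library are available. Lean on these libraries where they do the work, as an engineer would, in place of code of your own. Each camera call takes 0.05 s, during which the arm holds its last target.

## Working session

There is one attempt and no reset: what is moved stays moved. The work goes in short steps, Python scripts to look and compute and a tool call to move; the robot and the scene stay as the last step left them, time stands still between calls to the robot, and variables do not carry over. Pictures are saved under pics/ and viewed, and the job is handed in when it is done.

Besides the shell and the picture viewer there is one more tool, called as name([rows], argument=value, ...), one row to a line, values as JSON. jog_arm: Moves the arm, as the interface text tells. Its arguments: {"type":"object","properties":{"commands":{"type":"array"},"squeeze":{"type":"number"}},"required":["commands"]}

```bash
mkdir -p pics; cat > h.py <<'E'
from bench import *
import numpy as np, cv2
def ray(m,u,v):
    R,_=cv2.Rodrigues(np.array(m["rvec"],float)); t=np.array(m["tvec"],float).ravel()
    f=192/np.tan(np.radians(m["fov_y"])/2)
    d=R.T@np.array([(u-m["cx"])/f,(v-m["cy"])/f,1.]); return -R.T@t,d
def onz(m,u,v,z):
    o,d=ray(m,u,v); return o+d*(z-o[2])/d[2]
def proj(m,p):
    R,_=cv2.Rodrigues(np.array(m["rvec"],float)); t=np.array(m["tvec"],float).ravel()
    f=192/np.tan(np.radians(m["fov_y"])/2); c=R@np.array(p,float)+t
    return c[0]/c[2]*f+m["cx"],c[1]/c[2]*f+m["cy"]
def save(n,f,crop=None,s=1.5):
    im=camera(n)
    np.save('pics/'+f+'.npy',im)
    o=im if crop is None else im[crop[0]:crop[1],crop[2]:crop[3]]
    cv2.imwrite('pics/'+f+'.png',cv2.resize(o[:,:,::-1],None,fx=s,fy=s,interpolation=cv2.INTER_CUBIC)); return im
E
python3 - <<'E'
from h import *
for n in("top","side"): 
    save(n,n+"0"); m=camera_model(n); print(n,m)
s=read_state(); print(s)
E
```

```text
top {'fov_y': 43.2341042311832, 'cx': 256.54651030710636, 'cy': 189.83793967656746, 'rvec': array([ 2.11739924, -2.13473227,  0.17710858]), 'tvec': array([ -50.11189168,  522.83527987, 1677.42728253])}
side {'fov_y': 50.60058187313085, 'cx': 258.98811354576566, 'cy': 191.4639581477419, 'rvec': array([ 0.67622684, -2.70355007,  1.05543463]), 'tvec': array([ 426.77168032,  286.79620217, 1119.04693352])}
{'t': 0.1, 'q': array([ 1.06080637,  0.53707074, -0.00440569,  1.53873989,  0.00256396,
        1.06728606, -0.07119698]), 'joint_vel': array([-4.75502843e-04, -6.16596001e-04, -1.46013761e-03, -1.67633240e-03,
       -2.13570946e-06,  1.32144614e-03, -1.04714402e-03]), 'joint_torque': array([ 2.25253585e-03, -5.72083032e+01,  9.93725024e-01, -2.52235132e+01,
       -5.61656174e-02,  1.34131484e-02,  4.19048945e-05]), 'ee_pos': array([ 278.83918266, -586.56281654,  237.95315554]), 'eef_rot': array([[ 9.03118416e-01,  4.29390957e-01, -7.29194709e-04],
       [ 4.29391565e-01, -9.03117473e-01,  1.30899541e-03],
       [-9.64776894e-05, -1.49528792e-03, -9.99998877e-01]]), 'contact_force': array([-0.71766744, -0.40061344,  0.30505376]), 'torque': array([-0.03856043,  0.02294785,  0.02760822]), 'opening': 0.9994478960527066}
```

View pics/top0.png

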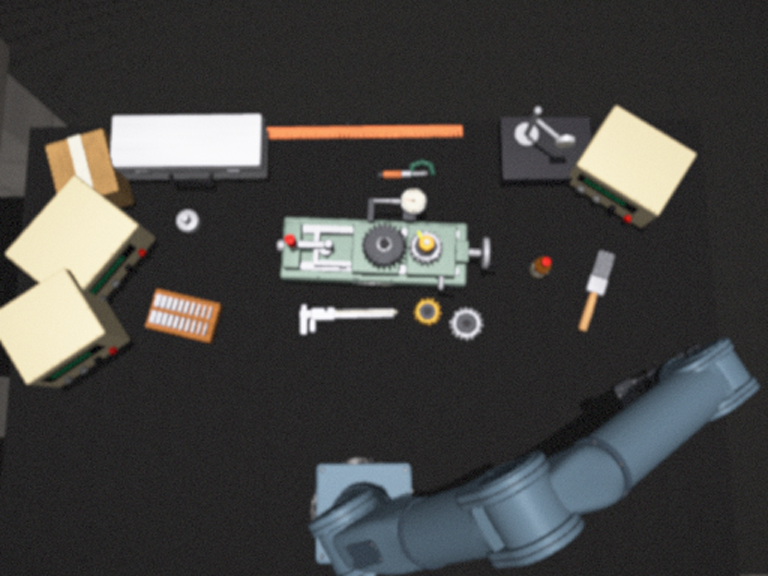

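View pics/side0.png

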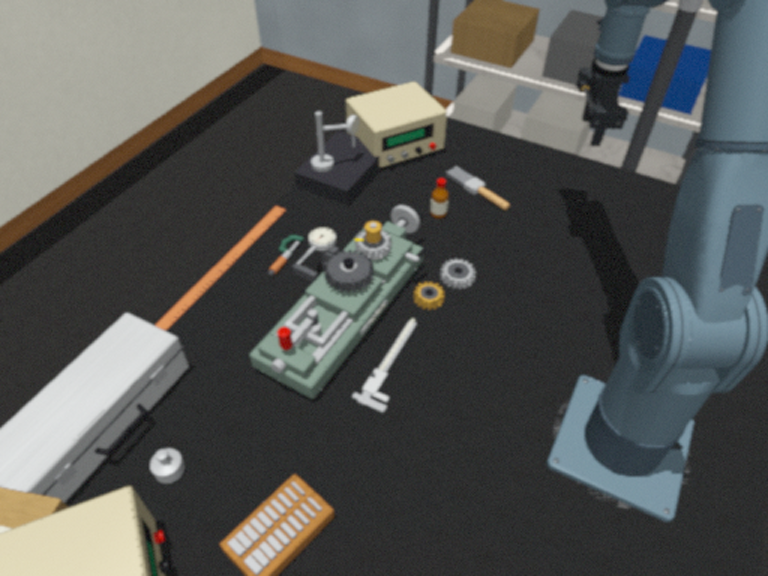

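The top view shows the lever grip (red) at about (193,160), the master gear at (256,163) and the nut at (285,161), in native pixels. I'll measure them next.

```bash
python3 - <<'E'
from h import *
from scipy import ndimage as nd
def blobs(im,kind):
    h=cv2.cvtColor(im,cv2.COLOR_RGB2HSV); H,S,V=[h[...,i].astype(int) for i in range(3)]
    if kind=='red': k=((H<7)|(H>173))&(S>150)&(V>80)
    if kind=='yel': k=(H>14)&(H<32)&(S>120)&(V>110)
    l,n=nd.label(k)
    for i in range(1,n+1):
        ys,xs=np.where(l==i)
        if len(xs)>8: print(kind,len(xs),xs.mean().round(2),ys.mean().round(2),xs.min(),xs.max(),ys.min(),ys.max())
for n in("top","side"):
    im=np.load(f'pics/{n}0.npy'); print(n); blobs(im,'red'); blobs(im,'yel')
im=np.load('pics/top0.npy'); cv2.imwrite('pics/c1.png',cv2.resize(im[125:205,180:340,::-1],None,fx=5,fy=5,interpolation=cv2.INTER_CUBIC))
im=np.load('pics/side0.npy'); cv2.imwrite('pics/c2.png',cv2.resize(im[130:265,160:300,::-1],None,fx=4.4,fy=4.4,interpolation=cv2.INTER_CUBIC))
E
```

```text
top
red 26 418.08 145.42 415 420 143 148
red 38 193.16 159.95 190 196 157 163
red 23 94.26 167.96 92 97 166 170
red 43 364.0 173.81 361 367 170 177
red 22 74.82 233.18 72 77 231 235
yel 622 66.53 107.67 55 78 86 129
yel 388 39.36 108.39 31 48 93 126
yel 60 283.3 162.87 279 288 157 167
yel 159 284.81 207.05 276 293 199 216
yel 18 388.39 217.06 386 391 215 219
side
red 14 287.64 96.79 286 289 95 99
red 40 293.9 121.08 291 297 118 124
red 95 189.59 225.0 186 193 218 232
red 56 105.89 357.52 102 109 353 362
yel 1246 326.59 19.6 302 357 0 43
yel 372 220.48 49.66 186 255 37 61
yel 70 292.84 129.87 289 297 126 134
yel 114 248.36 154.39 243 253 147 161
yel 12 239.0 159.5 236 242 159 160
yel 194 285.53 196.87 276 295 188 205
yel 1040 188.0 351.44 147 221 316 383
```

View pics/c1.png

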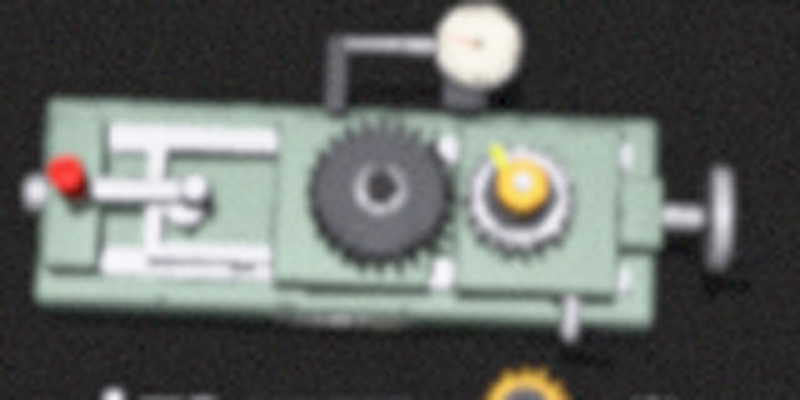

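View pics/c2.png

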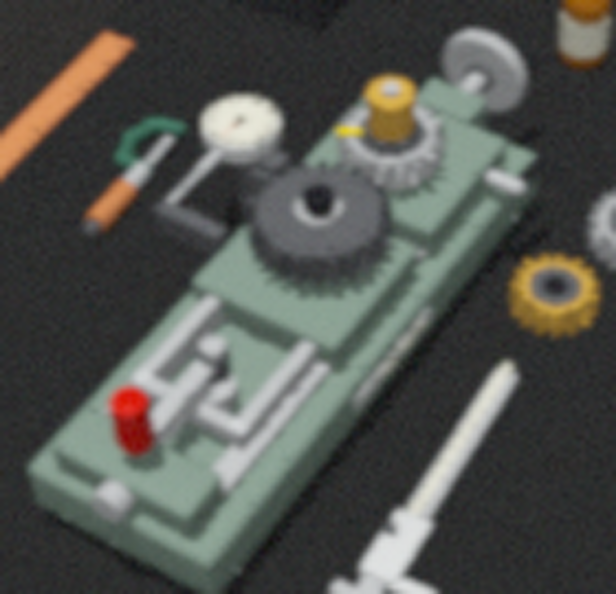

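```bash
python3 - <<'E'
from h import *
T=camera_model("top");S=camera_model("side")
for nm,t,s,z,zs in[("grip",(193.3,160),(189.6,225),143,121),("nut",(284.2,161.8),(248.4,154.4),160,145),("cap",(256.2,162.2),(232.3,174.3),138,138),("pivot",(218.8,163),(0,0),105,0)]:
    print(nm,onz(T,*t,z).round(1),onz(S,*s,zs).round(1))
# bed corners top view crop
for c in[(50,100),(657,120),(650,327),(37,302)]:
    print(onz(T,c[0]/5+180,c[1]/5+125,60).round(1), onz(T,c[0]/5+180,c[1]/5+125,0).round(1))
# dial
print(onz(T,480/5+180,42/5+125,105).round(1))
yt=onz(T,495/5+180,152/5+125,120);print("yt",yt.round(1))
E
```

```text
grip [609.9 158.7 143. ] [616.  160.9 121. ]
nut [ 596.7 -148.6  160. ] [ 599.6 -146.4  145. ]
cap [601.4 -54.6 138. ] [603.2 -51.5 138. ]
pivot [607.6  75.4 105. ] [2586.6 -757.6    0. ]
[685.4 183.2  60. ] [701.9 192.1   0. ]
[ 666.4 -251.7   60. ] [ 682.2 -258.2    0. ]
[ 516.2 -242.7   60. ] [ 526.6 -248.9    0. ]
[538.  189.9  60. ] [549.2 199.1   0. ]
[ 712.  -124.5  105. ]
yt [ 628.9 -133.1  120. ]
```

jog_arm([
  {"tx": 10,"ty": 15,"tz": 20,"grip": 1},
  {"tx": 35,"ty": 50,"tz": 50},
  {"tx": 60,"ty": 90,"tz": 70},
  {"tx": 87,"ty": 130,"tz": 90},
  {"tx": 115,"ty": 170,"tz": 100},
  {"tx": 145,"ty": 210,"tz": 100},
  {"tx": 175,"ty": 250,"tz": 100},
  {"tx": 205,"ty": 290,"tz": 100},
  {"tx": 235,"ty": 330,"tz": 100},
  {"tx": 262,"ty": 370,"tz": 100},
  {"tx": 285,"ty": 405,"tz": 100},
  {"tx": 298,"ty": 428,"tz": 100},
  {"tx": 302,"ty": 438,"tz": 100},
  {"tx": 302,"ty": 438,"tz": 100},
])

```text
invalid input
```

```bash
python3 - <<'E'
from h import *
s=read_state();print(s['t'],s['ee_pos'],s['q'][6]); m=camera_model("wrist"); print(m)
save("wrist","w1")
for p in[(597.5,-148,160),(602,-53.5,138),(610.5,159.5,143)]: print(proj(m,p))
E
```

```text
0.1 [ 278.83918266 -586.56281654  237.95315554] -0.07119698440075474
{'fov_y': 67.00587231281709, 'cx': 254.24743986840681, 'cy': 188.3978153121117, 'rvec': array([-2.43162322,  1.53470377,  0.23822113]), 'tvec': array([-648.69905873,  -40.77314026,  390.63755019])}
(np.float64(-539.3058733173979), np.float64(-1182.042401762899))
(np.float64(-715.7076629707808), np.float64(-1218.1584975492465))
(np.float64(-2007.375481734188), np.float64(-2322.6671020033464))
```

View pics/w1.png

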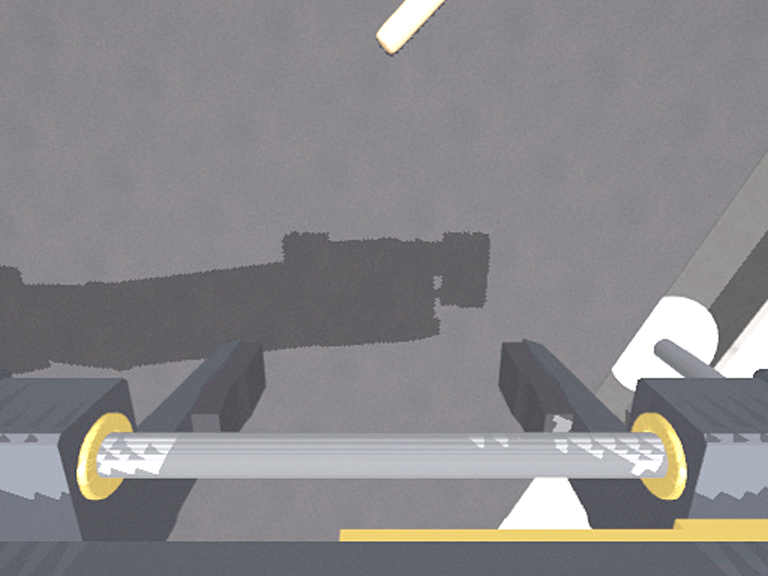

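The move was refused, probably because every row needs all its fields. The wrist view shows only bare bench and the fingers.

jog_arm([
  {"grip": 1,"tx": 10,"ty": 15,"tz": 20,"ax": 0,"ay": 0,"az": 0},
  {"grip": 1,"tx": 35,"ty": 50,"tz": 50,"ax": 0,"ay": 0,"az": 0},
  {"grip": 1,"tx": 60,"ty": 90,"tz": 70,"ax": 0,"ay": 0,"az": 0},
  {"grip": 1,"tx": 87,"ty": 130,"tz": 90,"ax": 0,"ay": 0,"az": 0},
  {"grip": 1,"tx": 115,"ty": 170,"tz": 100,"ax": 0,"ay": 0,"az": 0},
  {"grip": 1,"tx": 145,"ty": 210,"tz": 100,"ax": 0,"ay": 0,"az": 0},
  {"grip": 1,"tx": 175,"ty": 250,"tz": 100,"ax": 0,"ay": 0,"az": 0},
  {"grip": 1,"tx": 205,"ty": 290,"tz": 100,"ax": 0,"ay": 0,"az": 0},
  {"grip": 1,"tx": 235,"ty": 330,"tz": 100,"ax": 0,"ay": 0,"az": 0},
  {"grip": 1,"tx": 250,"ty": 370,"tz": 100,"ax": 0,"ay": 0,"az": 0},
  {"grip": 1,"tx": 255,"ty": 405,"tz": 100,"ax": 0,"ay": 0,"az": 0},
  {"grip": 1,"tx": 258,"ty": 428,"tz": 100,"ax": 0,"ay": 0,"az": 0},
  {"grip": 1,"tx": 258,"ty": 438,"tz": 100,"ax": 0,"ay": 0,"az": 0},
  {"grip": 1,"tx": 258,"ty": 438,"tz": 100,"ax": 0,"ay": 0,"az": 0},
], squeeze=30)

```text
t: 1.55
ee_pos: [537.0, -148.1, 338.6]
eef_rot: [[0.902, 0.431, -0.0], [0.431, -0.902, 0.0], [-0.0, -0.0, -1.0]]
contact_force: [-0.3, 0.0, -0.7]
opening: 1.005
```

```bash
python3 - <<'E'
from h import *
s=read_state();print(s['t'],s['ee_pos'],s['q'][6]); m=camera_model("wrist"); print(m,ray(m,0,0)[0])
save("wrist","w2")
for p in[(597.5,-148,160),(602,-53.5,138),(610.5,159.5,143)]: print(proj(m,p))
E
```

```text
1.55 [ 536.99075247 -148.07011479  338.61418037] -0.9974621519603641
{'fov_y': 67.00587231281709, 'cx': 254.24743986840681, 'cy': 188.3978153121117, 'rvec': array([-2.43235359,  1.532127  ,  0.23637769]), 'tvec': array([-364.86869496,  330.76975324,  612.02897918])} [ 607.99781245 -113.91774008  484.22998062]
(np.float64(278.50722343223964), np.float64(120.36421386188141))
(np.float64(203.4131646579434), np.float64(77.73303766247682))
(np.float64(8.587867481596334), np.float64(-29.198700273721045))
```

View pics/w2.png

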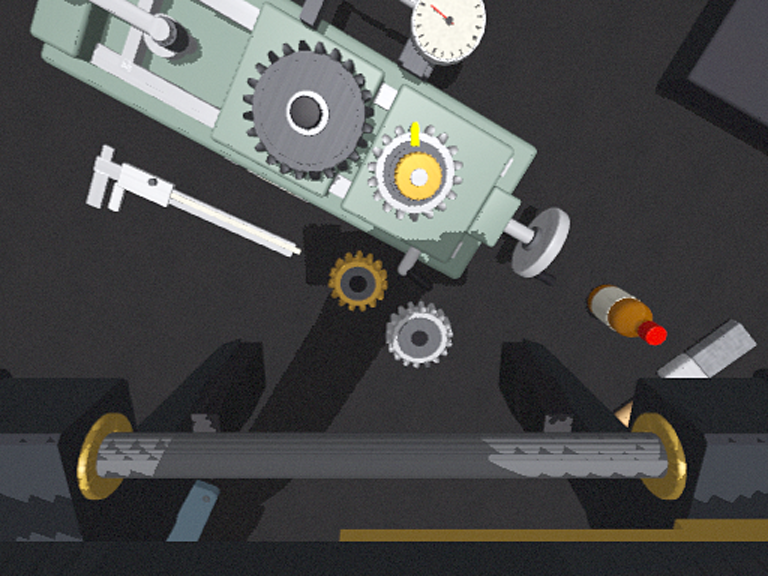

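Sharp wrist view: nut top at about (279,118), master cap at (204,75) and yellow tooth at (277,89). The dial is also visible. I'll refine these points.

```bash
python3 - <<'E'
from h import *
m=camera_model("wrist"); im=np.load('pics/w2.npy')
h=cv2.cvtColor(im,cv2.COLOR_RGB2HSV).astype(int); H,S,V=h[...,0],h[...,1],h[...,2]
y=(H>24)&(H<34)&(S>180)&(V>150); y[130:]=0
ys,xs=np.where(y); print("yt",len(xs),xs.mean(),ys.mean(),onz(m,xs.mean(),ys.mean(),120))
k=(H>14)&(H<24)&(S>120)&(V>110); k[150:]=0
ys,xs=np.where(k); print("nut",len(xs),xs.min(),xs.max(),ys.min(),ys.max())
for nm,u,v,z in[("nutc",279,118,160),("cap",204,75,138),("pivot",(162)/1.5,32/1.5,105)]: print(nm,onz(m,u,v,z).round(1))
cv2.imwrite('pics/c3.png',cv2.resize(im[20:150,150:320,::-1],None,fx=4.6,fy=4.6,interpolation=cv2.INTER_CUBIC))
E
```

```text
yt 71 276.056338028169 89.35211267605634 [ 626.83115876 -135.37694379  120.        ]
nut 427 263 294 101 133
nutc [ 599.8 -149.4  160. ]
cap [604.9 -55.1 138. ]
pivot [610.6  73.5 105. ]
```

View pics/c3.png

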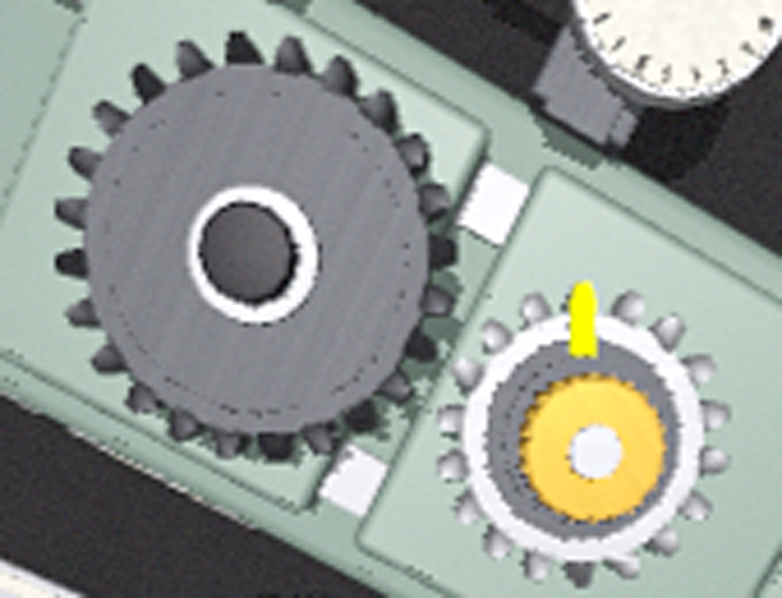

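jog_arm([
  {"grip": 1,"tx": 10,"ty": 30,"tz": -5,"ax": 0,"ay": 0,"az": 0.14},
  {"grip": 1,"tx": 20,"ty": 70,"tz": -10,"ax": 0,"ay": 0,"az": 0.28},
  {"grip": 1,"tx": 32,"ty": 110,"tz": -20,"ax": 0,"ay": 0,"az": 0.42},
  {"grip": 1,"tx": 44,"ty": 150,"tz": -40,"ax": 0,"ay": 0,"az": 0.56},
  {"grip": 1,"tx": 55,"ty": 190,"tz": -60,"ax": 0,"ay": 0,"az": 0.7},
  {"grip": 1,"tx": 61,"ty": 225,"tz": -80,"ax": 0,"ay": 0,"az": 0.84},
  {"grip": 0.3,"tx": 63,"ty": 245,"tz": -88,"ax": 0,"ay": 0,"az": 0.98},
  {"grip": 0.3,"tx": 63,"ty": 248,"tz": -90,"ax": 0,"ay": 0,"az": 1.085},
  {"grip": 0.3,"tx": 63,"ty": 248,"tz": -90,"ax": 0,"ay": 0,"az": 1.085},
  {"grip": 0.3,"tx": 63,"ty": 248,"tz": -90,"ax": 0,"ay": 0,"az": 1.085},
], squeeze=30)

```text
t: 2.6
ee_pos: [600.7, 96.5, 248.6]
eef_rot: [[0.048, 0.999, 0.0], [0.999, -0.048, -0.001], [-0.001, 0.0, -1.0]]
contact_force: [-0.4, -0.5, 0.5]
opening: 0.667
```

```bash
python3 - <<'E'
from h import *
s=read_state();print(s['t'],s['ee_pos'],s['q'],s['opening']); m=camera_model("wrist")
im=save("wrist","w3")
h=cv2.cvtColor(im,cv2.COLOR_RGB2HSV).astype(int); H,S,V=h[...,0],h[...,1],h[...,2]
k=((H<7)|(H>173))&(S>150)&(V>80)
ys,xs=np.where(k); print(len(xs),xs.min(),xs.max(),ys.min(),ys.max(),xs.mean(),ys.mean())
for p in[(612,160,143),(612,160,99),(609.6,76.3,105)]: print(proj(m,p))
E
```

```text
2.6 [600.68006927  96.47074231 248.60632605] [ 0.11795887  0.50246909 -0.4892713   1.62180296  0.2603555   1.08283439
 -0.49098011] 0.6665366422830606
641 253 280 97 125 266.49453978159124 111.08424336973479
(np.float64(263.2138198482437), np.float64(115.24802200040965))
(np.float64(261.9074619092232), np.float64(112.57116469843116))
(np.float64(262.9032793362616), np.float64(194.9710760119673))
```

View pics/w3.png

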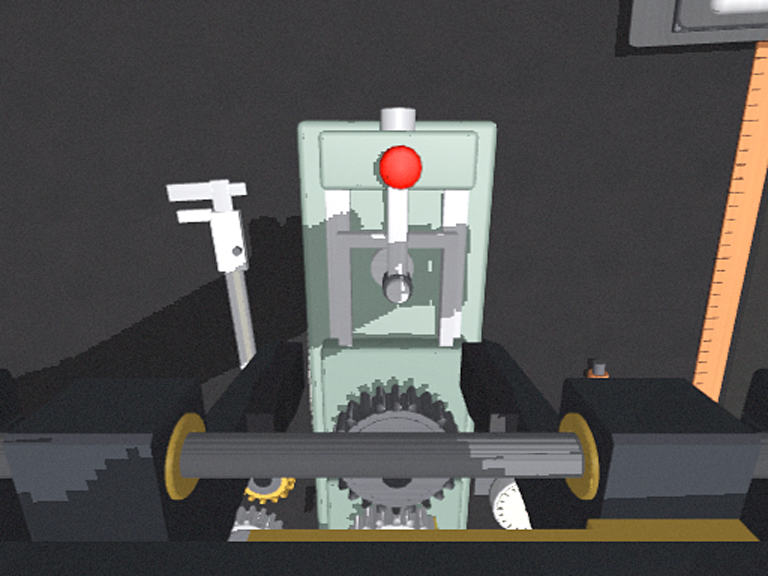

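Red grip top at (266,111) and pivot at (265,193). I'm moving over the grip and down.

jog_arm([
  {"grip": 0.3,"tx": 5,"ty": 20,"tz": 0,"ax": 0,"ay": 0,"az": 0},
  {"grip": 0.3,"tx": 10,"ty": 45,"tz": -10,"ax": 0,"ay": 0,"az": 0},
  {"grip": 0.3,"tx": 13.5,"ty": 60,"tz": -35,"ax": 0,"ay": 0,"az": 0},
  {"grip": 0.3,"tx": 13.5,"ty": 62,"tz": -65,"ax": 0,"ay": 0,"az": 0},
  {"grip": 0.3,"tx": 13.5,"ty": 62,"tz": -80,"ax": 0,"ay": 0,"az": 0},
  {"grip": 0.3,"tx": 13.5,"ty": 62,"tz": -80,"ax": 0,"ay": 0,"az": 0},
  {"grip": 0.3,"tx": 13.5,"ty": 62,"tz": -80,"ax": 0,"ay": 0,"az": 0},
], squeeze=15)

```text
t: 3.35
ee_pos: [614.4, 159.9, 169.6]
eef_rot: [[0.044, 0.999, 0.001], [0.999, -0.044, -0.0], [-0.0, 0.001, -1.0]]
contact_force: [-0.0, 0.8, 0.9]
opening: 0.652
```

```bash
python3 - <<'E'
from h import *
s=read_state();print(s['t'],s['ee_pos'],s['opening']); m=camera_model("wrist")
im=save("wrist","w4")
for p in[(613.5,161.5,143),(609.6,76.3,105)]: print(proj(m,p))
h=cv2.cvtColor(im,cv2.COLOR_RGB2HSV).astype(int); H,S,V=h[...,0],h[...,1],h[...,2]
k=((H<7)|(H>173))&(S>150)&(V>80)
ys,xs=np.where(k); print(len(xs),xs.min(),xs.max(),ys.min(),ys.max())
E
```

```text
3.35 [614.36735481 159.94265782 169.63591933] 0.6521826334401949
(np.float64(251.57470377685883), np.float64(222.10942315903114))
(np.float64(251.9877625105958), np.float64(295.20095951236044))
1466 237 272 185 235
```

View pics/w4.png

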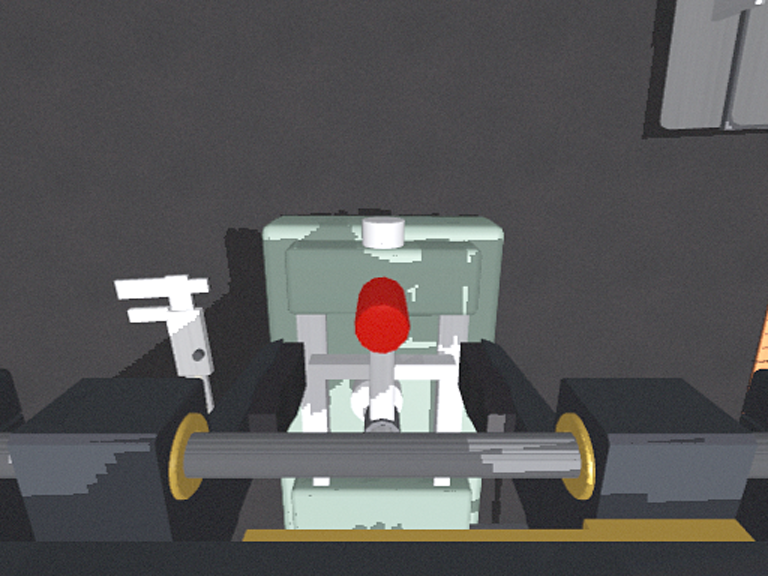

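The grip is centred between the fingers (both at about column 382 in the displayed image). Going down and closing.

jog_arm([
  {"grip": 0.3,"tx": 0,"ty": 2,"tz": -20,"ax": 0,"ay": 0,"az": 0},
  {"grip": 0.3,"tx": 0,"ty": 2,"tz": -45,"ax": 0,"ay": 0,"az": 0},
  {"grip": 0.3,"tx": 0,"ty": 2,"tz": -58,"ax": 0,"ay": 0,"az": 0},
  {"grip": 0.3,"tx": 0,"ty": 2,"tz": -62,"ax": 0,"ay": 0,"az": 0},
  {"grip": 0.3,"tx": 0,"ty": 2,"tz": -62,"ax": 0,"ay": 0,"az": 0},
  {"grip": -0.2,"tx": 0,"ty": 2,"tz": -62,"ax": 0,"ay": 0,"az": 0},
  {"grip": -0.8,"tx": 0,"ty": 2,"tz": -62,"ax": 0,"ay": 0,"az": 0},
  {"grip": -1,"tx": 0,"ty": 2,"tz": -62,"ax": 0,"ay": 0,"az": 0},
  {"grip": -1,"tx": 0,"ty": 2,"tz": -62,"ax": 0,"ay": 0,"az": 0},
], squeeze=12)

```text
t: 4.3
ee_pos: [613.8, 163.0, 107.2]
eef_rot: [[0.042, 0.999, 0.001], [0.999, -0.042, 0.0], [0.0, 0.001, -1.0]]
contact_force: [0.5, 0.5, 0.6]
opening: 0.313
```

```bash
python3 - <<'E'
from h import *
s=read_state();print(s['t'],s['ee_pos'],s['opening'],s['contact_force'],s['torque']); save("wrist","w5")
E
```

```text
4.3 [613.83761006 163.04180247 107.19891613] 0.3132749956018958 [0.48027048 0.4715956  0.60133305] [-0.05118928 -0.06466991 -0.00171258]
```

View pics/w5.png

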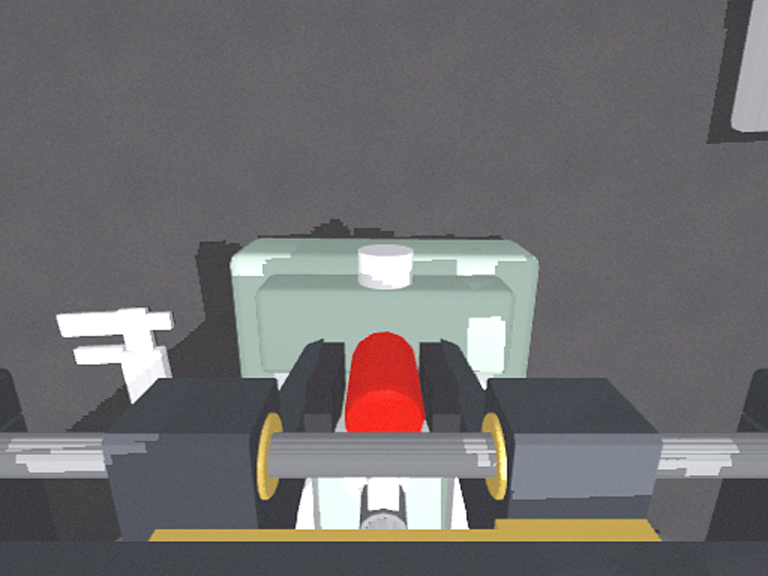

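Both fingers straddle the grip and are nearly closed. I'll work out the arc numbers before moving.

```bash
python3 - <<'E'
import numpy as np
for t in np.r_[0.02,np.arange(.06,2.0,.06)]:
    print("%.2f %.1f %.1f"%(t,3.3*np.cos(t)-85*np.sin(t)-3.3,3.3*np.sin(t)+85*np.cos(t)-85))
E
```

```text
0.02 -1.7 0.0
0.06 -5.1 0.0
0.12 -10.2 -0.2
0.18 -15.3 -0.8
0.24 -20.3 -1.7
0.30 -25.3 -2.8
0.36 -30.2 -4.3
0.42 -34.9 -6.0
0.48 -39.6 -8.1
0.54 -44.2 -10.4
0.60 -48.6 -13.0
0.66 -52.8 -15.8
0.72 -56.9 -18.9
0.78 -60.7 -22.3
0.84 -64.4 -25.8
0.90 -67.8 -29.6
0.96 -71.0 -33.5
1.02 -74.0 -37.7
1.08 -76.7 -42.0
1.14 -79.2 -46.5
1.20 -81.3 -51.1
1.26 -83.2 -55.9
1.32 -84.8 -60.7
1.38 -86.1 -65.6
1.44 -87.1 -70.6
1.50 -87.9 -75.7
1.56 -88.3 -80.8
1.62 -88.4 -85.9
1.68 -88.2 -91.0
1.74 -87.6 -96.1
1.80 -86.8 -101.1
1.86 -85.7 -106.1
1.92 -84.3 -111.0
1.98 -82.6 -115.8
```

jog_arm([
  {"grip": -1,"tx": 0,"ty": 0,"tz": 0,"ax": 0,"ay": 0,"az": 0},
  {"grip": -1,"tx": 0,"ty": 0,"tz": 0,"ax": 0,"ay": 0,"az": 0},
  {"grip": -1,"tx": -1.7,"ty": 0,"tz": 0,"ax": 0,"ay": 0,"az": 0.02},
  {"grip": -1,"tx": -5.1,"ty": 0,"tz": 0,"ax": 0,"ay": 0,"az": 0.06},
  {"grip": -1,"tx": -10.2,"ty": -0.2,"tz": 0,"ax": 0,"ay": 0,"az": 0.12},
  {"grip": -1,"tx": -15.3,"ty": -0.8,"tz": 0,"ax": 0,"ay": 0,"az": 0.18},
  {"grip": -1,"tx": -20.3,"ty": -1.7,"tz": 0,"ax": 0,"ay": 0,"az": 0.24},
  {"grip": -1,"tx": -25.3,"ty": -2.8,"tz": 0,"ax": 0,"ay": 0,"az": 0.3},
  {"grip": -1,"tx": -30.2,"ty": -4.3,"tz": 0,"ax": 0,"ay": 0,"az": 0.36},
  {"grip": -1,"tx": -34.9,"ty": -6,"tz": 0,"ax": 0,"ay": 0,"az": 0.42},
  {"grip": -1,"tx": -39.6,"ty": -8.1,"tz": 0,"ax": 0,"ay": 0,"az": 0.48},
  {"grip": -1,"tx": -44.2,"ty": -10.4,"tz": 0,"ax": 0,"ay": 0,"az": 0.54},
  {"grip": -1,"tx": -48.6,"ty": -13,"tz": 0,"ax": 0,"ay": 0,"az": 0.6},
  {"grip": -1,"tx": -52.8,"ty": -15.8,"tz": 0,"ax": 0,"ay": 0,"az": 0.66},
  {"grip": -1,"tx": -56.9,"ty": -18.9,"tz": 0,"ax": 0,"ay": 0,"az": 0.72},
  {"grip": -1,"tx": -60.7,"ty": -22.3,"tz": 0,"ax": 0,"ay": 0,"az": 0.78},
  {"grip": -1,"tx": -64.4,"ty": -25.8,"tz": 0,"ax": 0,"ay": 0,"az": 0.84},
], squeeze=12)

```text
t: 6.05
ee_pos: [549.3, 137.3, 107.1]
eef_rot: [[-0.718, 0.696, 0.001], [0.696, 0.718, 0.0], [-0.0, 0.001, -1.0]]
contact_force: [1.3, 1.0, 2.5]
opening: 0.273
```

```bash
python3 - <<'E'
from h import *
s=read_state();print(s['t'],s['ee_pos'],s['opening'],s['contact_force'],s['torque'],s['q'])
E
```

```text
6.05 [549.28658917 137.3298861  107.07415882] 0.2730219979021594 [1.28824497 1.01160351 2.52820176] [ 0.13408042 -0.43919609 -0.08598978] [ 0.153553    0.66669119 -0.64781543  1.82909506  0.53240566  0.82554618
  0.0384915 ]
```

jog_arm([
  {"grip": -1,"tx": -3.4,"ty": -3.8,"tz": 0,"ax": 0,"ay": 0,"az": 0.06},
  {"grip": -1,"tx": -6.6,"ty": -7.7,"tz": 0,"ax": 0,"ay": 0,"az": 0.12},
  {"grip": -1,"tx": -9.6,"ty": -11.9,"tz": 0,"ax": 0,"ay": 0,"az": 0.18},
  {"grip": -1,"tx": -12.3,"ty": -16.2,"tz": 0,"ax": 0,"ay": 0,"az": 0.24},
  {"grip": -1,"tx": -14.8,"ty": -20.7,"tz": 0,"ax": 0,"ay": 0,"az": 0.3},
  {"grip": -1,"tx": -16.9,"ty": -25.3,"tz": 0,"ax": 0,"ay": 0,"az": 0.36},
  {"grip": -1,"tx": -18.8,"ty": -30.1,"tz": 0,"ax": 0,"ay": 0,"az": 0.42},
  {"grip": -1,"tx": -20.4,"ty": -34.9,"tz": 0,"ax": 0,"ay": 0,"az": 0.48},
  {"grip": -1,"tx": -21.7,"ty": -39.8,"tz": 0,"ax": 0,"ay": 0,"az": 0.54},
  {"grip": -1,"tx": -22.7,"ty": -44.8,"tz": 0,"ax": 0,"ay": 0,"az": 0.6},
  {"grip": -1,"tx": -23.5,"ty": -49.9,"tz": 0,"ax": 0,"ay": 0,"az": 0.66},
  {"grip": -1,"tx": -23.9,"ty": -55,"tz": 0,"ax": 0,"ay": 0,"az": 0.72},
  {"grip": -1,"tx": -24,"ty": -60.1,"tz": 0,"ax": 0,"ay": 0,"az": 0.78},
  {"grip": -1,"tx": -23.8,"ty": -65.2,"tz": 0,"ax": 0,"ay": 0,"az": 0.84},
  {"grip": -1,"tx": -23.2,"ty": -70.3,"tz": 0,"ax": 0,"ay": 0,"az": 0.9},
  {"grip": -1,"tx": -22.4,"ty": -75.3,"tz": 0,"ax": 0,"ay": 0,"az": 0.96},
  {"grip": -1,"tx": -21.8,"ty": -78.5,"tz": 0,"ax": 0,"ay": 0,"az": 1.0},
  {"grip": -1,"tx": -21.3,"ty": -80.3,"tz": 0,"ax": 0,"ay": 0,"az": 1.02},
  {"grip": -1,"tx": -21.3,"ty": -80.3,"tz": 0,"ax": 0,"ay": 0,"az": 1.02},
], squeeze=12)

```text
t: 7.95
ee_pos: [527.2, 56.6, 107.0]
eef_rot: [[-0.969, -0.246, -0.001], [-0.246, 0.969, -0.001], [0.001, -0.0, -1.0]]
contact_force: [-2.5, -1.0, 7.3]
opening: 0.279
```

```bash
python3 - <<'E'
from h import *
s=read_state();print(s['t'],s['ee_pos'],s['opening'],s['contact_force'],s['torque'],s['q'])
p=s['ee_pos'][:2]-np.array([610.5,77.5]);print(np.hypot(*p), np.arctan2(p[1],p[0])-np.pi/2+.047)
save("wrist","w6")
E
```

```text
7.95 [527.24029303  56.56023201 106.98963651] 0.2785061276535691 [-2.4969984  -0.97158493  7.29347196] [-0.07978851  0.36258188 -0.09136004] [ 0.46693164  0.70844264 -0.88538521  1.91128685  0.71616749  0.87526934
  1.02783973]
85.85250543195927 -4.418999597286194
```

View pics/w6.png

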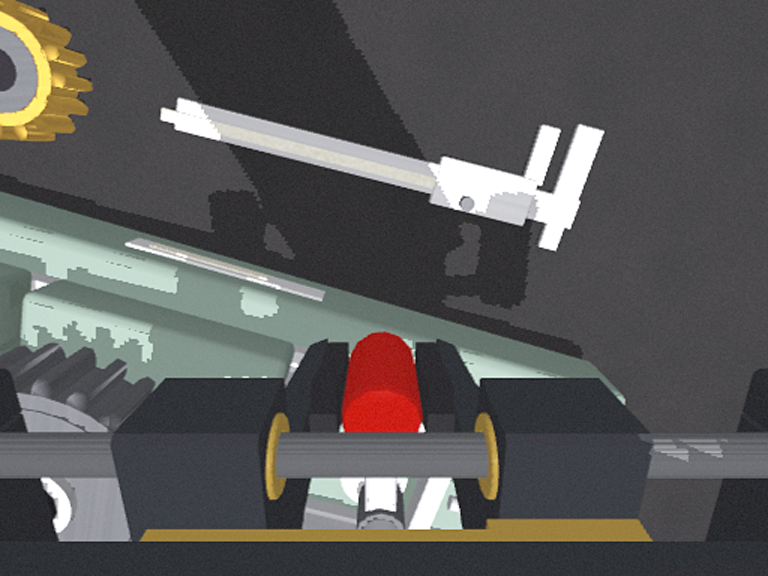

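The grip is still held and the lever is at about 1.86 rad. Now easing it the last bit to the stop.

jog_arm([
  {"grip": -1,"tx": 0.5,"ty": -1.8,"tz": 0,"ax": 0,"ay": 0,"az": 0.02},
  {"grip": -1,"tx": 1,"ty": -3.5,"tz": 0,"ax": 0,"ay": 0,"az": 0.04},
  {"grip": -1,"tx": 1.5,"ty": -5,"tz": 0,"ax": 0,"ay": 0,"az": 0.06},
  {"grip": -1,"tx": 1.5,"ty": -5,"tz": 0,"ax": 0,"ay": 0,"az": 0.06},
  {"grip": -1,"tx": 1.5,"ty": -5,"tz": 0,"ax": 0,"ay": 0,"az": 0.06},
], squeeze=12)

```text
t: 8.5
ee_pos: [528.6, 51.7, 107.0]
eef_rot: [[-0.953, -0.303, -0.001], [-0.303, 0.953, -0.001], [0.002, -0.0, -1.0]]
contact_force: [-3.3, -1.4, 7.1]
opening: 0.278
```

```bash
python3 - <<'E'
from h import *
s=read_state();print(s['t'],s['ee_pos'],s['opening'],s['contact_force'],s['torque'])
p=s['ee_pos'][:2]-np.array([610.5,77.5]);print(np.hypot(*p), np.arctan2(p[1],p[0])-np.pi/2+.047+2*np.pi)
E
```

```text
8.5 [528.59356442  51.65711544 106.95910379] 0.27807054104630036 [-3.34940291 -1.3614932   7.10167432] [-0.09538602  0.48349919 -0.10824795]
85.88666294476006 1.9234275432625205
```

jog_arm([
  {"grip": -1,"tx": 0.5,"ty": -1.5,"tz": 0,"ax": 0,"ay": 0,"az": 0.02},
  {"grip": -1,"tx": 1,"ty": -3,"tz": 0,"ax": 0,"ay": 0,"az": 0.04},
  {"grip": -1,"tx": 1,"ty": -3,"tz": 0,"ax": 0,"ay": 0,"az": 0.04},
  {"grip": -1,"tx": 1,"ty": -3,"tz": 0,"ax": 0,"ay": 0,"az": 0.04},
], squeeze=12)

```text
t: 8.9
ee_pos: [529.2, 51.6, 107.0]
eef_rot: [[-0.939, -0.343, -0.001], [-0.343, 0.939, 0.004], [-0.0, 0.004, -1.0]]
contact_force: [-3.2, 5.8, 4.9]
opening: 0.279
```

```bash
python3 - <<'E'
from h import *
s=read_state();print(s['t'],s['ee_pos'],s['opening'],s['contact_force'],s['torque'])
p=s['ee_pos'][:2]-np.array([610.5,77.5]);print(np.hypot(*p), np.arctan2(p[1],p[0])-np.pi/2+.047+2*np.pi)
E
```

```text
8.9 [529.15915415  51.61886072 106.95952163] 0.2792838872065575 [-3.18136539  5.8240401   4.91566971] [ 1.34931214  0.63036709 -0.13874079]
85.35904505936651 1.925848673063137
```

The stop is reached: no further motion, and 6 N of reaction. Releasing and lifting.

jog_arm([
  {"grip": -1,"tx": -0.5,"ty": 2,"tz": 0,"ax": 0,"ay": 0,"az": 0},
  {"grip": 0,"tx": -0.5,"ty": 2.5,"tz": 0,"ax": 0,"ay": 0,"az": 0},
  {"grip": 0.2,"tx": -0.5,"ty": 2.5,"tz": 0,"ax": 0,"ay": 0,"az": 0},
  {"grip": 0.2,"tx": -0.5,"ty": 2.5,"tz": 0,"ax": 0,"ay": 0,"az": 0},
  {"grip": 0.2,"tx": -0.5,"ty": 2.5,"tz": 15,"ax": 0,"ay": 0,"az": 0},
  {"grip": 0.2,"tx": -0.5,"ty": 2.5,"tz": 45,"ax": 0,"ay": 0,"az": 0},
  {"grip": 0.2,"tx": -0.5,"ty": 2.5,"tz": 90,"ax": 0,"ay": 0,"az": 0},
  {"grip": 0.2,"tx": -0.5,"ty": 0,"tz": 130,"ax": 0,"ay": 0,"az": -0.14},
  {"grip": 0.2,"tx": -0.5,"ty": -20,"tz": 150,"ax": 0,"ay": 0,"az": -0.28},
  {"grip": 0.2,"tx": 0,"ty": -50,"tz": 160,"ax": 0,"ay": 0,"az": -0.42},
  {"grip": 0.2,"tx": 2,"ty": -80,"tz": 165,"ax": 0,"ay": 0,"az": -0.56},
  {"grip": 0.2,"tx": 5,"ty": -110,"tz": 170,"ax": 0,"ay": 0,"az": -0.7},
  {"grip": 0.2,"tx": 8,"ty": -140,"tz": 170,"ax": 0,"ay": 0,"az": -0.84},
  {"grip": 0.2,"tx": 12,"ty": -165,"tz": 170,"ax": 0,"ay": 0,"az": -0.98},
  {"grip": 0.2,"tx": 15,"ty": -185,"tz": 170,"ax": 0,"ay": 0,"az": -1.12},
  {"grip": 0.2,"tx": 15,"ty": -190,"tz": 170,"ax": 0,"ay": 0,"az": -1.26},
  {"grip": 0.2,"tx": 15,"ty": -190,"tz": 170,"ax": 0,"ay": 0,"az": -1.4},
  {"grip": 0.2,"tx": 15,"ty": -190,"tz": 170,"ax": 0,"ay": 0,"az": -1.54},
  {"grip": 0.2,"tx": 15,"ty": -190,"tz": 170,"ax": 0,"ay": 0,"az": -1.68},
  {"grip": 0.2,"tx": 15,"ty": -190,"tz": 170,"ax": 0,"ay": 0,"az": -1.82},
], squeeze=12)

```text
t: 10.9
ee_pos: [545.4, -140.7, 277.8]
eef_rot: [[-0.093, 0.996, 0.001], [0.996, 0.093, 0.0], [0.0, 0.001, -1.0]]
contact_force: [0.9, -0.2, -0.0]
opening: 0.604
```

```bash
python3 - <<'E'
from h import *
s=read_state();print(s['t'],s['ee_pos'],s['q'],s['opening'],s['contact_force'])
m=camera_model("wrist"); save("wrist","w7"); print(proj(m,(599,-148.5,160)))
E
```

```text
10.9 [ 545.36997466 -140.72051924  277.76854566] [ 0.66309655  0.42096826 -0.64360012  1.70263087  0.27678736  1.10991864
  0.03020952] 0.6035244472390205 [ 0.94120603 -0.22655963 -0.01915039]
(np.float64(308.0673964486636), np.float64(196.76585509506492))
```

View pics/w7.png

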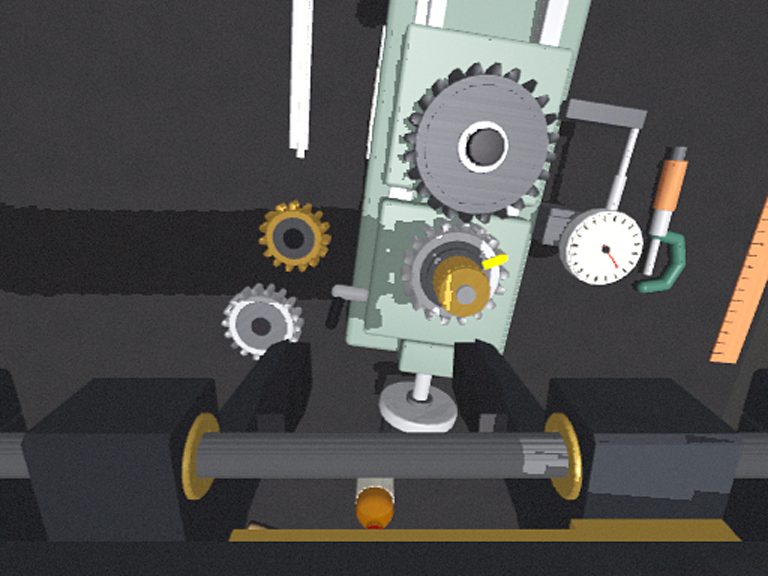

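Lever released, and the gears are now tip on tip. The nut top is at about (310,194). I'll refine it.

```bash
python3 - <<'E'
from h import *
m=camera_model("wrist"); im=np.load('pics/w7.npy')
cv2.imwrite('pics/c4.png',cv2.resize(im[100:230,240:400,::-1],None,fx=4.6,fy=4.6,interpolation=cv2.INTER_CUBIC))
for u,v in[(310,196),(310,192),(312,194)]: print(onz(m,u,v,160))
print(onz(m,484/1.5,147/1.5,138))
E
```

```text
[ 600.83230971 -147.87267429  160.        ]
[ 600.24972462 -143.86725984  160.        ]
[ 602.4496833  -145.69968087  160.        ]
[603.78808044 -57.47853195 138.        ]
```

View pics/c4.png

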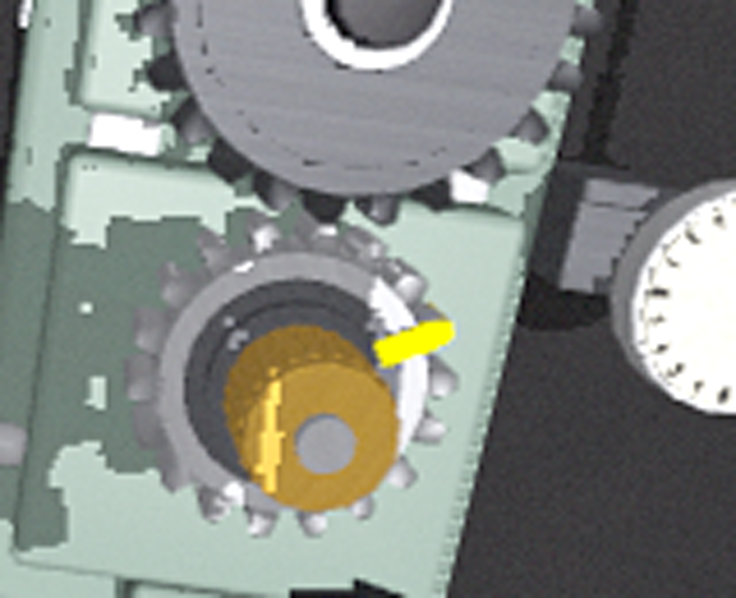

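jog_arm([
  {"grip": 0.4,"tx": 5,"ty": -1,"tz": 0,"ax": 0,"ay": 0,"az": -0.14},
  {"grip": 0.4,"tx": 12,"ty": -2,"tz": -5,"ax": 0,"ay": 0,"az": -0.28},
  {"grip": 0.4,"tx": 20,"ty": -3,"tz": -15,"ax": 0,"ay": 0,"az": -0.42},
  {"grip": 0.4,"tx": 28,"ty": -4,"tz": -25,"ax": 0,"ay": 0,"az": -0.56},
  {"grip": 0.4,"tx": 37,"ty": -5,"tz": -40,"ax": 0,"ay": 0,"az": -0.7},
  {"grip": 0.4,"tx": 46,"ty": -6,"tz": -55,"ax": 0,"ay": 0,"az": -0.84},
  {"grip": 0.4,"tx": 52,"ty": -7,"tz": -65,"ax": 0,"ay": 0,"az": -0.98},
  {"grip": 0.4,"tx": 55,"ty": -7.6,"tz": -75,"ax": 0,"ay": 0,"az": -1.12},
  {"grip": 0.4,"tx": 55,"ty": -7.6,"tz": -80,"ax": 0,"ay": 0,"az": -1.2},
  {"grip": 0.4,"tx": 55,"ty": -7.6,"tz": -80,"ax": 0,"ay": 0,"az": -1.2},
  {"grip": 0.4,"tx": 55,"ty": -7.6,"tz": -80,"ax": 0,"ay": 0,"az": -1.2},
], squeeze=12)

```text
t: 12.05
ee_pos: [600.5, -148.5, 197.4]
eef_rot: [[0.89, 0.456, 0.001], [0.456, -0.89, 0.0], [0.001, -0.0, -1.0]]
contact_force: [-0.3, -0.0, -0.3]
opening: 0.705
```

```bash
python3 - <<'E'
from h import *
s=read_state();print(s['t'],s['ee_pos'],s['q'],s['opening'],s['contact_force'])
m=camera_model("wrist"); save("wrist","w8"); print(proj(m,(600.3,-148.3,160)),proj(m,(600.3,-148.3,126)))
print(onz(m,250,230,160),onz(m,254,230,160))
E
```

```text
12.05 [ 600.54231821 -148.46840211  197.40261764] [ 0.4154238   0.55272686 -0.34421697  1.64705954  0.2147161   0.97875477
 -1.09950617] 0.7048211012296915 [-0.29166074 -0.03515291 -0.26965695]
(np.float64(254.2586695188222), np.float64(218.26262268731793)) (np.float64(254.28273261487857), np.float64(201.2657381136148))
[ 591.1191361  -149.69059986  160.        ] [ 592.38321255 -152.15565867  160.        ]
```

View pics/w8.png

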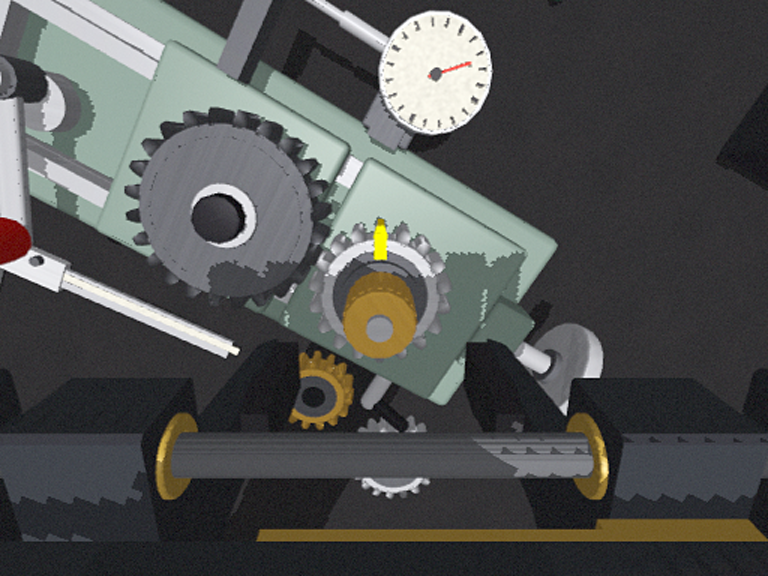

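Nut top at (253,217), within about 1 mm of the prediction. Descending and gripping.

jog_arm([
  {"grip": 0.4,"tx": 0,"ty": 0,"tz": -20,"ax": 0,"ay": 0,"az": 0},
  {"grip": 0.4,"tx": 0,"ty": 0,"tz": -45,"ax": 0,"ay": 0,"az": 0},
  {"grip": 0.4,"tx": 0,"ty": 0,"tz": -60,"ax": 0,"ay": 0,"az": 0},
  {"grip": 0.2,"tx": 0,"ty": 0,"tz": -66,"ax": 0,"ay": 0,"az": 0},
  {"grip": 0,"tx": 0,"ty": 0,"tz": -66,"ax": 0,"ay": 0,"az": 0},
  {"grip": -0.1,"tx": 0,"ty": 0,"tz": -66,"ax": 0,"ay": 0,"az": 0},
  {"grip": -0.5,"tx": 0,"ty": 0,"tz": -66,"ax": 0,"ay": 0,"az": 0},
  {"grip": -1,"tx": 0,"ty": 0,"tz": -66,"ax": 0,"ay": 0,"az": 0},
  {"grip": -1,"tx": 0,"ty": 0,"tz": -66,"ax": 0,"ay": 0,"az": 0},
  {"grip": -1,"tx": 0,"ty": 0,"tz": -66,"ax": 0,"ay": 0,"az": 0},
  {"grip": -1,"tx": 0,"ty": 0,"tz": -66,"ax": 0,"ay": 0,"az": 0},
], squeeze=35)

```text
t: 13.2
ee_pos: [600.5, -147.4, 131.7]
eef_rot: [[0.892, 0.453, 0.0], [0.453, -0.892, 0.001], [0.001, -0.001, -1.0]]
contact_force: [-3.8, 4.6, 7.1]
opening: 0.382
```

```bash
python3 - <<'E'
from h import *
s=read_state();print(s['t'],s['ee_pos'],s['opening'],s['contact_force'],s['torque'])
m=camera_model("wrist"); save("wrist","w9")
E
```

```text
13.2 [ 600.48944365 -147.3727547   131.70479144] 0.3815632715747865 [-3.83496406  4.55723852  7.10973826] [1.0578879  0.83118615 0.00482389]
```

View pics/w9.png

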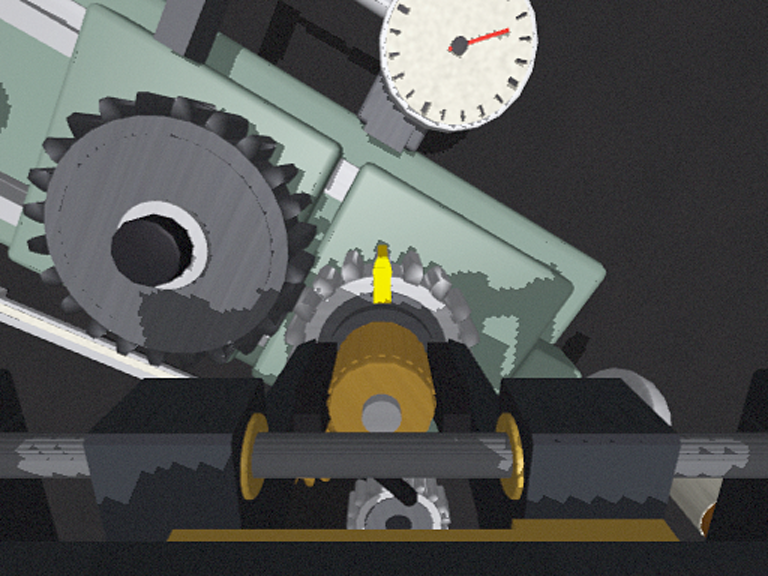

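The nut is held with a 33.6 mm opening, and the dial needle is at about 15°. I'll take out the 1 mm side offset and then turn about 6° anticlockwise.

jog_arm([
  {"grip": -1,"tx": -0.5,"ty": 1,"tz": 0,"ax": 0,"ay": 0,"az": 0},
  {"grip": -1,"tx": -0.5,"ty": 1,"tz": 0,"ax": 0,"ay": 0,"az": 0.02},
  {"grip": -1,"tx": -0.5,"ty": 1,"tz": 0,"ax": 0,"ay": 0,"az": 0.04},
  {"grip": -1,"tx": -0.5,"ty": 1,"tz": 0,"ax": 0,"ay": 0,"az": 0.06},
  {"grip": -1,"tx": -0.5,"ty": 1,"tz": 0,"ax": 0,"ay": 0,"az": 0.08},
  {"grip": -1,"tx": -0.5,"ty": 1,"tz": 0,"ax": 0,"ay": 0,"az": 0.1},
  {"grip": -1,"tx": -0.5,"ty": 1,"tz": 0,"ax": 0,"ay": 0,"az": 0.11},
  {"grip": -1,"tx": -0.5,"ty": 1,"tz": 0,"ax": 0,"ay": 0,"az": 0.11},
  {"grip": -1,"tx": -0.5,"ty": 1,"tz": 0,"ax": 0,"ay": 0,"az": 0.11},
  {"grip": -1,"tx": -0.5,"ty": 1,"tz": 0,"ax": 0,"ay": 0,"az": 0.11},
  {"grip": -1,"tx": -0.5,"ty": 1,"tz": 0,"ax": 0,"ay": 0,"az": 0.11},
  {"grip": -1,"tx": -0.5,"ty": 1,"tz": 0,"ax": 0,"ay": 0,"az": 0.11},
], squeeze=35)

```text
t: 14.45
ee_pos: [600.5, -147.3, 131.7]
eef_rot: [[0.837, 0.548, 0.001], [0.548, -0.837, 0.0], [0.001, 0.0, -1.0]]
contact_force: [-1.9, 2.5, 6.6]
opening: 0.376
```

```bash
python3 - <<'E'
from h import *
s=read_state();print(s['t'],s['ee_pos'],s['opening'],s['contact_force'],s['torque'],s['eef_rot'][:,0])
m=camera_model("wrist"); save("wrist","w10")
E
```

```text
14.45 [ 600.45687888 -147.28722934  131.70933208] 0.37580206370535535 [-1.90790059  2.54230896  6.55288705] [ 0.72174011  0.571465   -0.06020341] [0.83667757 0.54769459 0.00112903]
```

View pics/w10.png

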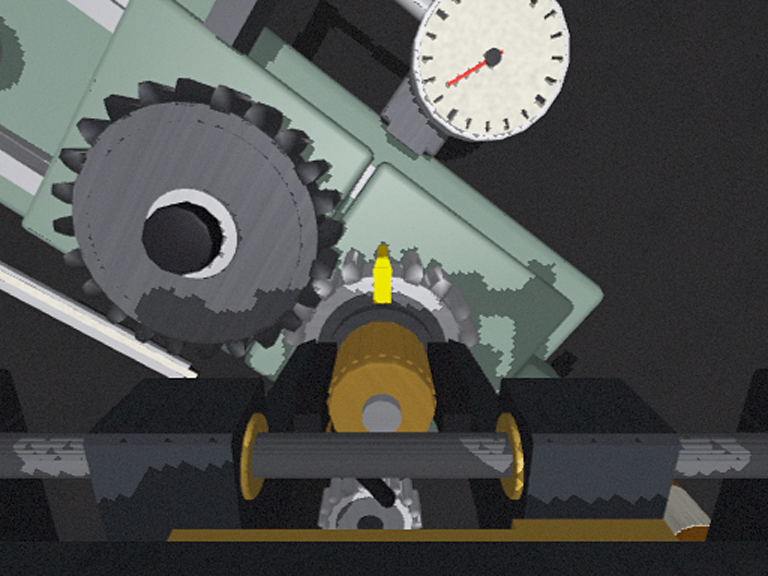

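The needle swung from about +15° to about 210° and the master moved in, so it is meshed. The yellow tooth is at about (255,186). Rolling most of the way now.

jog_arm([
  {"grip": -1,"tx": 0,"ty": 0,"tz": 0,"ax": 0,"ay": 0,"az": 0.02},
  {"grip": -1,"tx": 0,"ty": 0,"tz": 0,"ax": 0,"ay": 0,"az": 0.06},
  {"grip": -1,"tx": 0,"ty": 0,"tz": 0,"ax": 0,"ay": 0,"az": 0.11},
  {"grip": -1,"tx": 0,"ty": 0,"tz": 0,"ax": 0,"ay": 0,"az": 0.16},
  {"grip": -1,"tx": 0,"ty": 0,"tz": 0,"ax": 0,"ay": 0,"az": 0.21},
  {"grip": -1,"tx": 0,"ty": 0,"tz": 0,"ax": 0,"ay": 0,"az": 0.26},
  {"grip": -1,"tx": 0,"ty": 0,"tz": 0,"ax": 0,"ay": 0,"az": 0.31},
  {"grip": -1,"tx": 0,"ty": 0,"tz": 0,"ax": 0,"ay": 0,"az": 0.36},
  {"grip": -1,"tx": 0,"ty": 0,"tz": 0,"ax": 0,"ay": 0,"az": 0.41},
  {"grip": -1,"tx": 0,"ty": 0,"tz": 0,"ax": 0,"ay": 0,"az": 0.46},
  {"grip": -1,"tx": 0,"ty": 0,"tz": 0,"ax": 0,"ay": 0,"az": 0.51},
  {"grip": -1,"tx": 0,"ty": 0,"tz": 0,"ax": 0,"ay": 0,"az": 0.56},
  {"grip": -1,"tx": 0,"ty": 0,"tz": 0,"ax": 0,"ay": 0,"az": 0.61},
  {"grip": -1,"tx": 0,"ty": 0,"tz": 0,"ax": 0,"ay": 0,"az": 0.66},
  {"grip": -1,"tx": 0,"ty": 0,"tz": 0,"ax": 0,"ay": 0,"az": 0.71},
  {"grip": -1,"tx": 0,"ty": 0,"tz": 0,"ax": 0,"ay": 0,"az": 0.76},
  {"grip": -1,"tx": 0,"ty": 0,"tz": 0,"ax": 0,"ay": 0,"az": 0.8},
  {"grip": -1,"tx": 0,"ty": 0,"tz": 0,"ax": 0,"ay": 0,"az": 0.82},
  {"grip": -1,"tx": 0,"ty": 0,"tz": 0,"ax": 0,"ay": 0,"az": 0.82},
  {"grip": -1,"tx": 0,"ty": 0,"tz": 0,"ax": 0,"ay": 0,"az": 0.82},
], squeeze=35)

```text
t: 16.5
ee_pos: [599.9, -146.9, 131.7]
eef_rot: [[0.17, 0.985, -0.0], [0.985, -0.17, 0.001], [0.001, -0.0, -1.0]]
contact_force: [-3.9, 3.5, 9.1]
opening: 0.372
```

```bash
cat >> h.py <<'E'
def meas(name):
    s=read_state(); m=camera_model("wrist"); im=save("wrist",name)
    h=cv2.cvtColor(im,cv2.COLOR_RGB2HSV).astype(int); H,S,V=h[...,0],h[...,1],h[...,2]
    y=(H>25)&(H<34)&(S>180)&(V>150); l,n,st,c=cv2.connectedComponentsWithStats(y.astype(np.uint8))
    i=1+np.argmax(st[1:,4]); u,v=c[i]
    t=onz(m,u,v,120)
    print('t',s['t'],'pos',s['ee_pos'].round(1),'F',s['contact_force'].round(1),'T',s['torque'].round(2),'open',s['opening'].round(3),'yaw',np.arctan2(s['eef_rot'][1,0],s['eef_rot'][0,0]).round(3))
    print('yellow',c[i].round(1),st[i],t.round(1)); return im,m,t,s
E
python3 - <<'E'
from h import *
im,m,t,s=meas("w11")
d=t[:2]-np.array([600.2,-147.5]);print(np.hypot(*d),np.arctan2(d[1],d[0]))
E
```

```text
Traceback (most recent call last):
  File "h.py", line 24, in meas
    print('t',s['t'],'pos',s['ee_pos'].round(1),'F',s['contact_force'].round(1),'T',s['torque'].round(2),'open',s['opening'].round(3),'yaw',np.arctan2(s['eef_rot'][1,0],s['eef_rot'][0,0]).round(3))
                                                                                                                ^^^^^^^^^^^^^^^^^^
AttributeError: 'float' object has no attribute 'round'
```

View pics/w11.png

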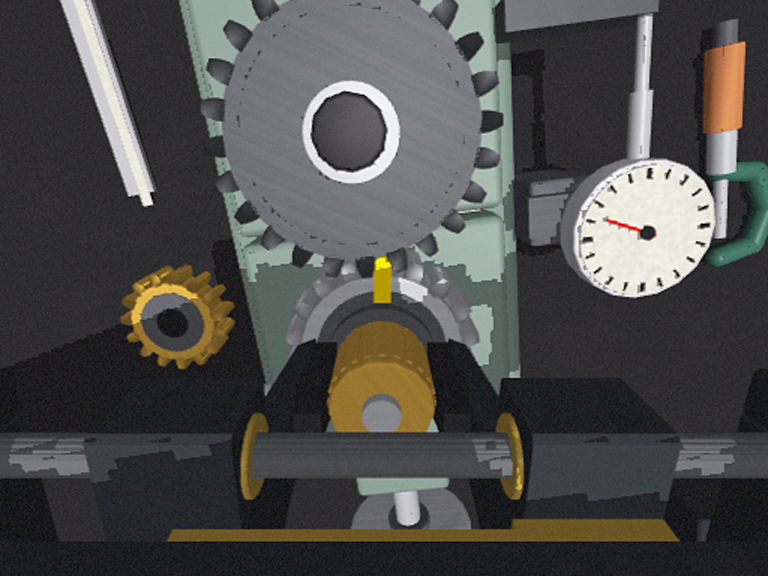

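The tooth is nearly seated at about (255,187), with the master cap at (233,87). Measuring the remaining angle.

```bash
sed -i "s/s\['opening'\].round(3)/round(s['opening'],3)/" h.py; python3 - <<'E'
from h import *
im,m,t,s=meas("w12")
n=onz(m,381.5/1.5,398/1.5,160)
g=onz(m,350/1.5,132/1.5,122); c=onz(m,350/1.5,130/1.5,138)
tip=onz(m,383/1.5,260/1.5,120); base=onz(m,382/1.5,300/1.5,120)
print(n,g,c,tip,base)
N=s['ee_pos'][:2]
for q in(N,np.array([600.2,-147.6])):
  for p in(t,tip,c,g): d=p[:2]-q; print(np.hypot(*d).round(1),np.arctan2(d[1],d[0]).round(3),end=' | ')
  print()
d=(tip-base)[:2];print(np.arctan2(d[1],d[0]))
h=cv2.cvtColor(im,cv2.COLOR_RGB2HSV).astype(int)
cv2.imwrite('pics/c5.png',cv2.resize(im[0:300,130:370,::-1],None,fx=2,fy=2,interpolation=cv2.INTER_CUBIC))
E
```

```text
t 16.55 pos [ 599.9 -146.9  131.7] F [-4.1  4.2  8.9] T [ 0.79  1.05 -0.08] open 0.375 yaw 1.4
yellow [254.5 186.3] [249 171  12  31 266] [ 605.8 -117.1  120. ]
[ 601.33177324 -142.70098023  160.        ] [604.17591846 -63.38906026 122.        ] [605.28830788 -63.48047414 138.        ] [ 607.56523865 -109.7034592   120.        ] [ 604.51924161 -125.24238023  120.        ]
30.4 1.373 | 38.0 1.367 | 83.6 1.506 | 83.6 1.519 | 
31.0 1.388 | 38.6 1.379 | 84.3 1.51 | 84.3 1.524 | 
1.3772270239564959
```

View pics/c5.png

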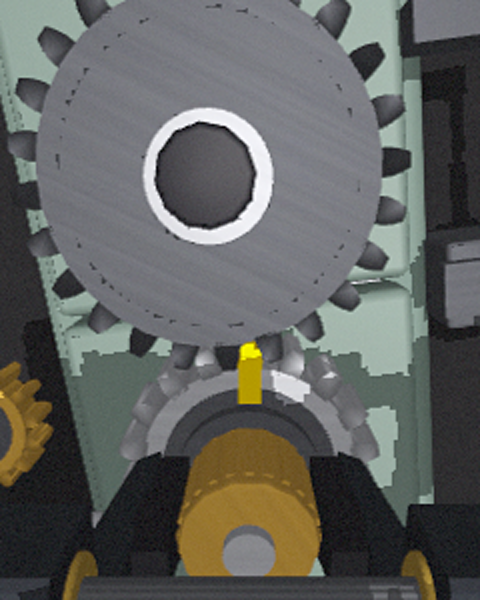

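jog_arm([
  {"grip": -1,"tx": 0,"ty": 0,"tz": 0,"ax": 0,"ay": 0,"az": 0.03},
  {"grip": -1,"tx": 0,"ty": 0,"tz": 0,"ax": 0,"ay": 0,"az": 0.06},
  {"grip": -1,"tx": 0,"ty": 0,"tz": 0,"ax": 0,"ay": 0,"az": 0.09},
  {"grip": -1,"tx": 0,"ty": 0,"tz": 0,"ax": 0,"ay": 0,"az": 0.12},
  {"grip": -1,"tx": 0,"ty": 0,"tz": 0,"ax": 0,"ay": 0,"az": 0.13},
  {"grip": -1,"tx": 0,"ty": 0,"tz": 0,"ax": 0,"ay": 0,"az": 0.13},
  {"grip": -1,"tx": 0,"ty": 0,"tz": 0,"ax": 0,"ay": 0,"az": 0.13},
  {"grip": -1,"tx": 0,"ty": 0,"tz": 0,"ax": 0,"ay": 0,"az": 0.13},
], squeeze=35)

```text
t: 17.4
ee_pos: [599.7, -146.9, 131.7]
eef_rot: [[0.041, 0.999, -0.0], [0.999, -0.041, 0.001], [0.001, -0.0, -1.0]]
contact_force: [-5.1, 3.6, 9.1]
opening: 0.374
```

```bash
python3 - <<'E'
from h import *
im,m,t,s=meas("w13")
N=s['ee_pos'][:2]; d=t[:2]-N; print(np.hypot(*d),np.arctan2(d[1],d[0]))
np.save('pics/m13.npy',N)
cv2.imwrite('pics/c6.png',cv2.resize(im[0:300,130:370,::-1],None,fx=2,fy=2,interpolation=cv2.INTER_CUBIC))
E
```

```text
t 17.4 pos [ 599.7 -146.9  131.7] F [-5.1  3.6  9.1] T [ 0.74  1.07 -0.09] open 0.374 yaw 1.53
yellow [254.5 187.1] [249 172  12  30 281] [ 601.9 -117.2  120. ]
29.792841297829046 1.4992461288816659
```

View pics/c6.png

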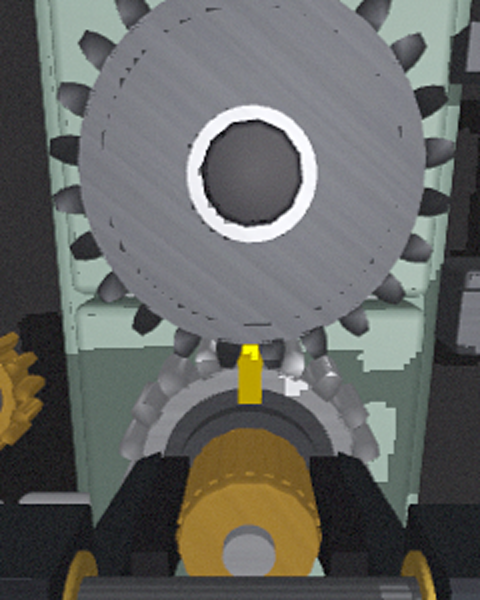

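The tooth (column 250), nut axis (249) and master cap (251) line up. Releasing and lifting.

jog_arm([
  {"grip": -1,"tx": -0.4,"ty": 0.3,"tz": 0,"ax": 0,"ay": 0,"az": 0},
  {"grip": 0,"tx": -0.4,"ty": 0.3,"tz": 0,"ax": 0,"ay": 0,"az": 0},
  {"grip": 0.3,"tx": -0.4,"ty": 0.3,"tz": 0,"ax": 0,"ay": 0,"az": 0},
  {"grip": 0.3,"tx": -0.4,"ty": 0.3,"tz": 0,"ax": 0,"ay": 0,"az": 0},
  {"grip": 0.3,"tx": -0.4,"ty": 0.3,"tz": 0,"ax": 0,"ay": 0,"az": 0},
  {"grip": 0.3,"tx": -0.4,"ty": 0.3,"tz": 10,"ax": 0,"ay": 0,"az": 0},
  {"grip": 0.3,"tx": -0.4,"ty": 0.3,"tz": 35,"ax": 0,"ay": 0,"az": 0},
  {"grip": 0.3,"tx": -0.4,"ty": 0.3,"tz": 70,"ax": 0,"ay": 0,"az": 0},
  {"grip": 0.3,"tx": -0.4,"ty": -20,"tz": 105,"ax": 0,"ay": 0,"az": 0},
  {"grip": 0.3,"tx": 0,"ty": -40,"tz": 125,"ax": 0,"ay": 0,"az": 0},
  {"grip": 0.3,"tx": 0,"ty": -50,"tz": 130,"ax": 0,"ay": 0,"az": 0},
  {"grip": 0.3,"tx": 0,"ty": -50,"tz": 130,"ax": 0,"ay": 0,"az": 0},
  {"grip": 0.3,"tx": 0,"ty": -50,"tz": 130,"ax": 0,"ay": 0,"az": 0},
], squeeze=35)

```text
t: 18.75
ee_pos: [599.2, -196.7, 259.4]
eef_rot: [[0.041, 0.999, -0.002], [0.999, -0.041, 0.001], [0.001, -0.002, -1.0]]
contact_force: [-0.4, 0.4, 0.3]
opening: 0.647
```

```bash
python3 - <<'E'
from h import *
im,m,t,s=meas("w14")
save("top","top2",(100,230,160,360),3.8)
N=np.load('pics/m13.npy'); d=t[:2]-N; print(np.hypot(*d),np.arctan2(d[1],d[0]))
E
```

```text
t 18.75 pos [ 599.2 -196.7  259.4] F [-0.4  0.4  0.3] T [ 0.02 -0.12 -0.01] open 0.647 yaw 1.529
yellow [252.9  95.7] [249  86   8  20 123] [ 601.6 -116.8  120. ]
30.168274214352845 1.5080459284715062
```

View pics/w14.png

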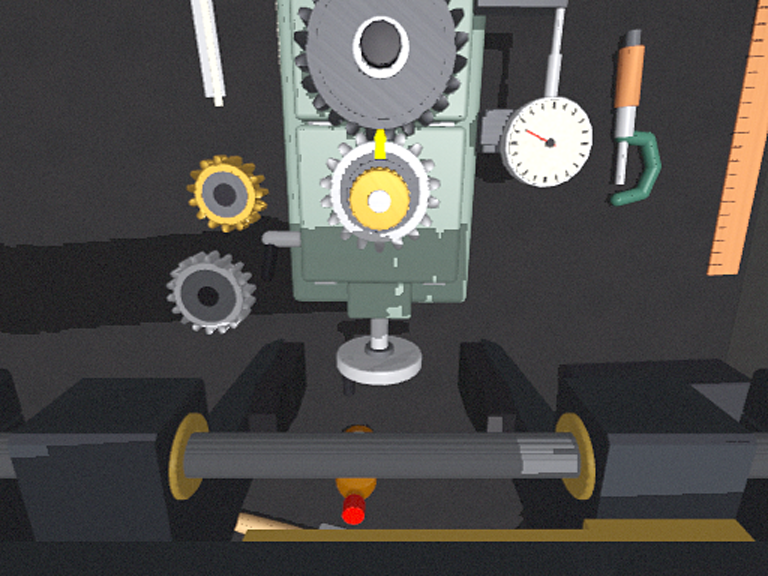

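View pics/top2.png

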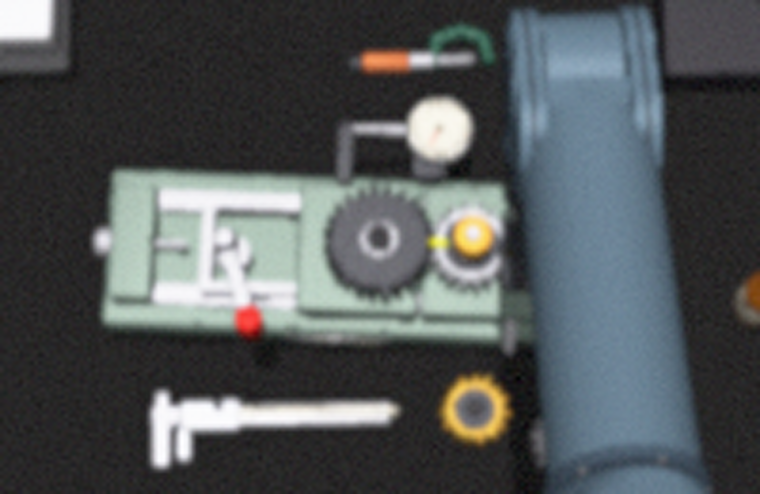

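```bash
python3 - <<'E'
from h import *
T=camera_model("top"); im=np.load('pics/top2.npy')
h=cv2.cvtColor(im,cv2.COLOR_RGB2HSV).astype(int); H,S,V=h[...,0],h[...,1],h[...,2]
k=((H<7)|(H>173))&(S>150)&(V>80); k[:,:200]=0;k[:,260:]=0
ys,xs=np.where(k); p=onz(T,xs.mean(),ys.mean(),140); print(p)
# same-camera pivot: start grip (609.9,158.7), offset
q=p[:2]-np.array([607.6,75.4]);print(np.hypot(*q),np.arctan2(q[1],q[0])-np.pi/2+.047+2*np.pi)
E
```

```text
[524.24325456  50.61036409 140.        ]
86.9647805674932 1.9068588200730767
```

```bash
python3 -c "
from bench import *
print(hand_in())"
```

```text
the job is handed in; nothing more can be done
None
```

The job is done and handed in at about 18.9 s of the 58 s allowed. The gears are fully in mesh with the yellow tooth seated and pointing at the master gear.

- **Lever:** I swung it round over about 4 s until it stopped moving, with a reaction of about 6 N. Arm readings put it at about 1.92 rad; a coarser top-camera check gave 1.91.
- **Mesh:** I turned the test gear about 6° anticlockwise by the nut. The dial needle swung and the master dropped in.
- **Rolling:** I rolled the pair about 54° further anticlockwise by the nut, released it and lifted clear. Force on the hand now reads about zero.

**Yellow tooth:** In the last picture the tooth, nut and master cap line up within a pixel. My angle estimates put the tooth within about 0.02 rad of the mesh direction (1.508 measured, 1.52 expected), which is within calibration error. I had no independent reading of the carriage travel, so full mesh rests on the needle swing and the pictures.

**Problems:** The first move call was refused because its rows lacked some fields, and nothing moved. The camera views disagreed by 2–4 mm on positions. Nothing else on the bench was touched, as far as the pictures and forces show.

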